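Fit a slab-roller shim and lock it with the lever bolt

ROBOT

A 7-joint arm with a two-finger parallel gripper is mounted at the origin on the work surface. World frame = base frame: x ahead of the robot, y to its left, z up, the work surface at z = 0. Lengths are in m, angles in degrees, forces in N, time in s.
With the tool pointing down it reaches from about 0.35 to 0.775 m from the base axis. Payload 3.1 kg.
Tool frame: the origin (TCP) lies on the centre line of the jaws, within the pads' length; the fingertips stand 17 mm ahead of it and the grasp point (between the pads) lies 2 mm behind it (robot.tip_reach is the distance from the TCP to the fingertips, in m); z points along the fingers, y is the line along which they close (so a half turn about z gives the same grasp; the last joint's range is limited). The gripper opens to 85 mm and grips with 20 to 120 N. Pads are 22 mm wide; open, the fingers measure 114 mm over their backs; the gripper's body (76 mm by 85 mm) begins 54 mm behind the grasp point. The pads swing forward as they close: fully open they stand 13 mm farther back than shut.
Start: joints at [73.757, 17.813, 0.802, 86.603, -0.252, 75.585, -1.558], TCP at [0.132, -0.534, 0.225] pointing down, gripper open.
Joint ranges: [-154.91, 154.91], [-16.99, 109.72], [-72.82, 74.43], [7.12, 147.25], [-82.49, 262.49], [11.32, 116.49], [-174.64, 174.64]. Speed limits (degrees/s): [159.86, 159.86, 180, 180, 180, 180, 180].

INTERFACE

Orientations are given as [roll, pitch, yaw] about the fixed x, y, z axes, in that order (R = Rz(yaw) Ry(pitch) Rx(roll)).
In Python, from station import robot, fingers, vision, workorder, recognise gives the robot as it stands. Calls block until the motion is done:
- robot.move_to(position, orientation): joint-space move of the TCP to a pose.
- robot.line_to(position, orientation=None, velocity=0.15, f_stop=None): straight line of the TCP; orientation=None keeps the orientation; velocity is the mean speed in m/s. With f_stop (N) it stops when the force on the tool has changed by that much, and returns True; else False.
- robot.move_j(angles): joint-space move.
- fingers.gripper_to(opening, force=None): opening from 0.0 (shut) to 1.0 (fully open); force is the grip in N (None keeps the last); returns when the fingers have stopped.
- robot.pause(seconds).
- robot.inverse_kinematics(position, orientation): joint angles nearest the present ones, or None.
- vision.grab_frame(name): name is "scene" or "top" or "wrist"; returns the picture (480x640x3 uint8, red, green, blue); there is no depth.
- vision.calibration(name): a dict with "mtx" (3x3 intrinsics, pixels), "k1" (the pictures are not rectified: a ray, as slopes to the right and down, at radius r is drawn at 1 + k1 r^2 times it, then the intrinsics apply), "extrinsics" (4x4, takes a point from world to camera coordinates); the wrist camera has in their place "T_tool_cam" (4x4, takes a point from camera to tool coordinates, whose origin is the TCP and whose axes are the flange's). Camera axes: x right, y up, looking along -z (the intrinsics and any distortion apply to the point x, -y, -z); pixel columns grow to the right and rows downward; lengths in m; the calibration is good to about 2 mm. A picture is of the moment at which its call begins: read the wrist's pose just before it. calibration takes no time and is no camera call.
A pose or a line that the arm cannot do raises robot.PlanningError and nothing moves.
- workorder.close_job(): hands the job in; it is judged then, once.
Trained networks look in the newest picture that a camera, given by its name, has taken for a name from the list of things; names that differ only in an ending like _2 or _b are one class to them, and where a whole thing is asked for, a point or a joint stands for the part that bears it (a point fixed in the world has none). Each returns a list of dicts, best first, with "p" (0 to 1); they miss things now and then, are a little off and sometimes report something else, mostly with a low value. They report only what shows in the picture. A call takes as long as a camera call. They do not tell look-alikes from the thing itself.
- recognise(label, camera): "rect" ([centre column, centre row, width, height] in pixels, round what is visible of it).
Readings, each from a call of its own:
- robot.current_time_s(): time.
- robot.current_joint_positions(): joint angles.
- robot.current_dq(): joint speeds.
- robot.current_joint_torque(): joint torques, N m.
- robot.current_tool_pos(): TCP position.
- robot.current_eef_rot(): TCP orientation.
- robot.current_contact_force(): force on the tool from outside, world axes, zero at the start.
- robot.current_torque(): the same for the moment, N m.
- robot.current_finger_gap(): opening from 0.0 (shut) to 1.0 (fully open).
- robot.current_gripper_force(): force on a finger pad.
Only numpy, scipy, OpenCV 4.12 (cv2) and the standard library are available. Lean on these libraries where they do the work, as an engineer would, in place of code of your own. Each camera call takes 0.05 s, during which the arm holds its last target. There are 200 camera calls.

TASK

Slide the bottom shim out of the front of the dispenser so that the others drop down, and push it under the bolt of the green shim block until it is fully home against the back stop. Then screw the lever bolt in clockwise until it is snug, with its lever still standing out, and after that fold the lever fully closed. Leave the other shims in the dispenser and do not disturb the bottle, mug, mortar and turntable disc.

Things in the scene. Friction and masses are not known exactly. Their poses are not given: they have to be found in the camera images.
- shim0_mid (a point): the shim to fit: bottom plate of the stack, flat blue-painted hardboard, 120 (x) x 50 (y) x 10 (z) mm, 0.035 to 0.07 kg. Point: its centre. x along its length, away from the front; z up. At the start it lies on the dispenser's floor and its front 44 to 57 mm stick out beyond the gate's face, free on both sides, above and below.
- floor (a point): fixed plywood shim dispenser, 150 x 100 mm, 145 mm high. Point: on its floor (45 mm above the bench) at the middle of the stack. Axes: -x out of its mouth, z up. Five plates lie on the floor between side walls (54 mm apart inside, 70 mm outside, x -68 to 68 mm, tops 100 mm above the floor). Back posts at x 62 mm. The floor ends at x -68 mm.
- mouth (a point): middle of the dispenser's mouth, on the front face of its clear gate, 50 mm above the bench (same axes). The gate, 70 mm wide, reaches from 60 to 145 mm above the bench and holds the upper four plates, so that only the bottom one slides out, to -x. It rises close above the plate that sticks out: a tool leaning about 30 degrees to the front clears it, an upright one may not.
- shim1_mid (a point): plate 1 above the bottom one in the dispenser, same size; point: its centre. Has to stay in the dispenser; drops by 10 mm once the bottom plate is out.
- shim2_mid (a point): plate 2 above the bottom one in the dispenser, same size; point: its centre. Has to stay in the dispenser; drops by 10 mm once the bottom plate is out.
- shim3_mid (a point): plate 3 above the bottom one in the dispenser, same size; point: its centre. Has to stay in the dispenser; drops by 10 mm once the bottom plate is out.
- shim4_mid (a point): plate 4 above the bottom one in the dispenser, same size; point: its centre. Has to stay in the dispenser; drops by 10 mm once the bottom plate is out.
- seat (a point): fixed green shim block. Point: where the shim's centre lies when home, 50 mm above the bench. Axes: x from the open front into the block, z up. Bed (45 mm high) from x -4 to 60 mm, back stop at 60 mm, so a shim that is home sticks out 56 mm. Walls beside it 58 mm apart, 55 mm above the bed, from x 15 mm on; before them, from -5 mm, flared guides 10 mm high, narrowest 57 mm.
- bolt_point (a point): point of the fixed block where the bolt's axis meets the top of a shim that is home (axes as the seat). The axis leans 30 degrees to the front: outward direction (-0.5, 0, 0.866). The bolt runs in a boss 15 mm above the shim's top; its domed foot stays at least 3.5 mm above the shim's top until it is screwed in from its start.
- bolt (a joint): turn of the lever bolt (rad) about its leaning axis: grows clockwise seen from the lever end, starts at 0.3 to 1.6, stops hard at 3.2 (snug). It moves in 2.6 mm per rad; turning takes about 0.12 N m and it stays where left. The lever turns with it.
- lever (a joint): fold of the lever (rad): 0 standing straight out along the bolt's axis, starts at 0 to 0.1, 1.571 fully closed, square to the axis. Stays where left; folding takes 0.25 N m. Pivot pin: on the bolt's axis, 86 mm out from bolt_point when snug, 2.6 mm farther per rad still to turn. When snug the lever folds towards the block's +y (the pin is square to y and to the axis).
- lever_grip (a point): middle of the red lever, 65 mm from its pivot pin. Lever: flat bar whose end is 96 mm from the pin, 14 mm thick along the point's x (parallel to the pin), 20 mm wide along y; z points along the lever to its free end. It folds towards its own +y.
- squeeze_bottle_mid (a point): bystander: upright white squeeze bottle with green cap, 62 mm across, 180 mm high; point: half-way up.
- mug_mid (a point): bystander: terracotta mug with a handle, 76 mm across, 85 mm high; point: half-way up.
- mortar_mid (a point): bystander: white ceramic mortar bowl, 120 mm across, 60 mm high; point: half-way up.
- banding_disc_mid (a point): bystander: green turntable disc 120 mm across, 25 mm thick; point: half-way up.
Mind the look-alikes: they are no part of the job. What is shaped like the part that bears shim0_mid but orange is not meant.

How it is judged:
By the outcome, as a careful person would: the job done as asked, in the order asked, and still so for the second after the job is handed in, with the robot touching nothing.
It also fails if it takes over 67 s, if anything falls off the work surface, if the arm or the gripper's body presses on something with over 40 N, if the wrist force passes 120 N, or if a joint passes its speed limit or range.

## Working session

There is one attempt and no reset: what is moved stays moved. The work goes in short steps, each a Python script; the robot and the scene stay as the last script left them, time stands still between calls to the robot, and variables do not carry over. Pictures are saved under pics/ and viewed, at most 10 in all, crops included, and the job is handed in when it is done.

```bash
ls; mkdir -p pics
cat > h.py <<'E'
import numpy as np, cv2
from station import robot, fingers, vision, workorder, recognise
from scipy.spatial.transform import Rotation as Ro
def save(n,f):
    im=vision.grab_frame(n); cv2.imwrite('pics/'+f,im[:,:,::-1]); return im
def ray(cam,uv,T=None):
    c=vision.calibration(cam);M=np.array(c['mtx']);k=c['k1']
    d=np.array([(uv[0]-M[0,2])/M[0,0],(uv[1]-M[1,2])/M[1,1]])
    s=d.copy()
    for _ in range(20): s=d/(1+k*(s@s))
    v=np.array([s[0],-s[1],-1.])
    W=np.linalg.inv(np.array(c['extrinsics'])) if 'extrinsics' in c else T@np.array(c['T_tool_cam'])
    return W[:3,3],W[:3,:3]@v
def onz(cam,uv,z,T=None):
    o,d=ray(cam,uv,T); return o+d*(z-o[2])/d[2]
def proj(cam,P,T=None):
    c=vision.calibration(cam);M=np.array(c['mtx']);k=c['k1']
    E=np.array(c['extrinsics']) if 'extrinsics' in c else np.linalg.inv(T@np.array(c['T_tool_cam']))
    q=E[:3,:3]@np.array(P)+E[:3,3]; s=np.array([q[0],-q[1]])/-q[2]; s=s*(1+k*(s@s))
    return M[0,0]*s[0]+M[0,2],M[1,1]*s[1]+M[1,2]
def toolT():
    T=np.eye(4);T[:3,3]=robot.current_tool_pos();T[:3,:3]=Ro.from_euler('xyz',robot.current_eef_rot(),degrees=True).as_matrix();return T
E
python3 - <<'E'
from h import *
for n in('scene','top'):
    save(n,n+'0.png')
    c=vision.calibration(n); W=np.linalg.inv(np.array(c['extrinsics'])); print(n,W.round(3),c['mtx'],c['k1'])
    for l in ['shim0_mid','floor','mouth','seat','bolt','lever','lever_grip','squeeze_bottle_mid','mug_mid','mortar_mid','banding_disc_mid']:
        try: print(l,[(np.round(r['rect']).tolist(),round(r['p'],2)) for r in recognise(l,n)][:4])
        except Exception as e: print(l,e)
print(vision.calibration('wrist'),robot.current_eef_rot(),robot.current_time_s())
E
```

```text
pics
scene [[ 1.360e-01 -6.090e-01  7.820e-01  1.582e+00]
 [ 9.910e-01  8.500e-02 -1.070e-01 -1.250e-01]
 [-1.000e-03  7.890e-01  6.150e-01  9.610e-01]
 [ 0.000e+00  0.000e+00  0.000e+00  1.000e+00]] [[543.39199364   0.         310.70598949]
 [  0.         543.39199364 241.45834059]
 [  0.           0.           1.        ]] -0.014814672812137693
shim0_mid [([373.0, 232.0, 36.0, 24.0], 0.8), ([476.0, 317.0, 55.0, 24.0], 0.56)]
floor [([388.0, 286.0, 46.0, 89.0], 0.57), ([143.0, 279.0, 47.0, 40.0], 0.54)]
mouth [([390.0, 289.0, 44.0, 93.0], 0.88)]
seat [([212.0, 278.0, 49.0, 112.0], 0.82), ([389.0, 310.0, 5.0, 2.0], 0.53), ([144.0, 277.0, 46.0, 41.0], 0.28)]
bolt [([203.0, 258.0, 19.0, 71.0], 0.57), ([200.0, 244.0, 17.0, 44.0], 0.4), ([467.0, 267.0, 42.0, 34.0], 0.39)]
lever [([201.0, 241.0, 14.0, 44.0], 0.68)]
lever_grip [([200.0, 242.0, 20.0, 42.0], 0.63)]
squeeze_bottle_mid [([312.0, 288.0, 30.0, 67.0], 0.59)]
mug_mid [([296.0, 247.0, 42.0, 42.0], 0.87), ([214.0, 276.0, 51.0, 113.0], 0.67)]
mortar_mid [([143.0, 277.0, 48.0, 43.0], 0.65), ([215.0, 277.0, 48.0, 116.0], 0.15)]
banding
[... 847 characters left out ...]
.0, 219.0, 21.0, 25.0], 0.48)]
mortar_mid []
banding_disc_mid [([137.0, 234.0, 48.0, 50.0], 0.63)]
{'mtx': array([[331.72415024,   0.        , 331.01071832],
       [  0.        , 331.72415024, 236.98020026],
       [  0.        ,   0.        ,   1.        ]]), 'k1': -0.002537598705085828, 'T_tool_cam': array([[-6.23962490e-05,  9.63213634e-01,  2.68736845e-01,
         6.76468167e-02],
       [ 9.99999810e-01, -1.04571349e-04,  6.06990778e-04,
        -4.17668380e-04],
       [ 6.12763967e-04,  2.68736832e-01, -9.63213445e-01,
        -1.49977472e-01],
       [ 0.00000000e+00,  0.00000000e+00,  0.00000000e+00,
         1.00000000e+00]])} [-1.79997746e+02  1.08388021e-03  1.38599109e+01] 1.2
```

View pics/top0.png

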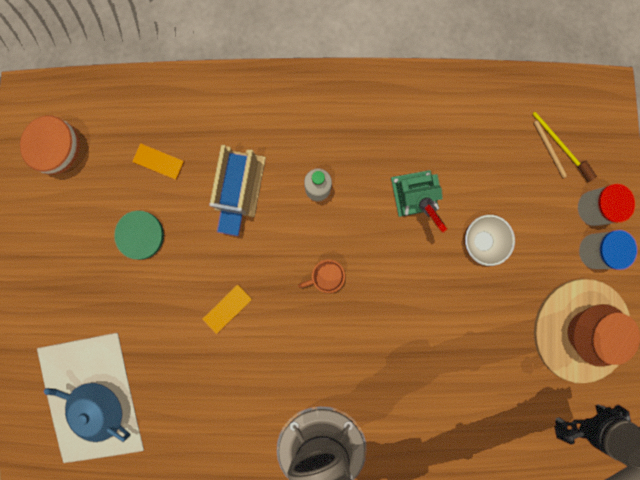

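View pics/scene0.png

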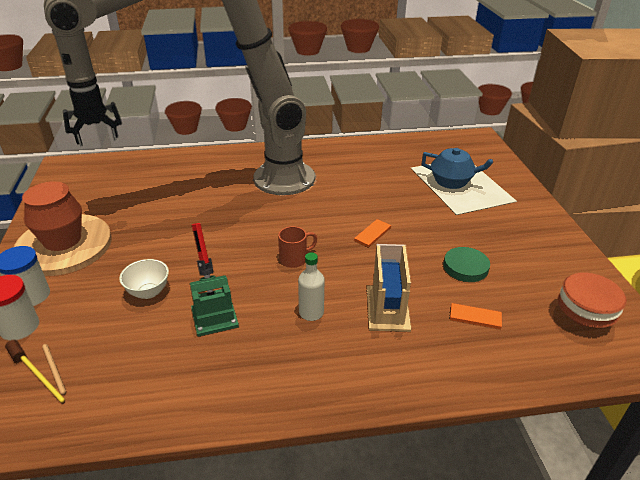

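Run:
```python
from h import *
for n,uv,z in [('shim front l',(218,231),.055),('shim front r',(239,236),.055),('wallL back',(221,148),.145),('wallR back',(254,153),.145),('wall L front',(212,208),.145),('wallR front',(245,214),.145),('stack mid',(237,180),.095),
 ('blk BL',(393,177),.1),('blk BR',(437,172),.1),('blk FR',(441,195),.1),('blk FL',(400,215),.05),('lever base',(426,204),.135),('lever tip',(444,229),.21),('bottle',(318,177),.18),('mortar',(490,240),.06),('mug',(330,275),.085)]:
    print(n,onz('top',uv,z).round(3))
```

```text
shim front l [0.534 0.238 0.055]
shim front r [0.522 0.188 0.055]
wallL back [0.712 0.216 0.145]
wallR back [0.699 0.143 0.145]
wall L front [0.579 0.236 0.145]
wallR front [0.565 0.163 0.145]
stack mid [0.648 0.187 0.095]
blk BL [ 0.651 -0.168  0.1  ]
blk BR [ 0.662 -0.269  0.1  ]
blk FR [ 0.609 -0.277  0.1  ]
blk FL [ 0.568 -0.189  0.05 ]
lever base [ 0.585 -0.235  0.135]
lever tip [ 0.524 -0.257  0.21 ]
bottle [0.639 0.003 0.18 ]
mortar [ 0.507 -0.402  0.06 ]
mug [ 0.43  -0.022  0.085]
```

```bash
cat >> h.py <<'E'
def rpy(yaw,lean,flip=1,spin=0):
    """tool z leaning: points along +x(yaw) and down; y = flip*(block y); spin about tool z (deg)"""
    a,p=np.radians(lean),np.radians(yaw)
    z=np.array([np.sin(a)*np.cos(p),np.sin(a)*np.sin(p),-np.cos(a)]); y=flip*np.array([-np.sin(p),np.cos(p),0])
    R=np.c_[np.cross(y,z),y,z]@Ro.from_euler('z',spin,degrees=True).as_matrix()
    return Ro.from_matrix(R).as_euler('xyz',degrees=True)
def zax(o): return Ro.from_euler('xyz',o,degrees=True).as_matrix()[:,2]
E
python3 - <<'E'
from h import *
def ik(p,o):
    j=robot.inverse_kinematics(list(p),list(o)); return None if j is None else np.round(j).astype(int).tolist()
for f in(1,-1):
  for a in (20,30,45):
    o=rpy(-10,a,f);z=zax(o)
    g=np.array([.545,.21,.05]); d=np.array([np.cos(np.radians(-10)),np.sin(np.radians(-10)),0])
    print('disp',f,a,ik(g,o),ik(g-z*.1,o),ik(g-d*.1,o),ik(g-d*.12+[0,0,.08],o))
    o=rpy(8,a,f);z=zax(o); b=np.array([.56,-.235,.05]);d=np.array([np.cos(np.radians(8)),np.sin(np.radians(8)),0])
    print('blk',ik(b-z*.1,o),ik(b,o),ik(b-d*.1,o))
for s in range(-180,181,30):
    o=rpy(10,30,1,s); print('lev',s,ik([.55,-.245,.19],o),ik([.5,-.255,.26],o))
E
```

```text
disp 1 20 [15, 37, -62, 110, 63, 54, 1] [16, 23, -61, 108, 44, 56, 14] [10, 28, -62, 121, 59, 50, -8] [12, 14, -61, 117, 39, 51, 9]
blk [52, 16, -26, 106, -7, 43, 130] [54, 28, -33, 107, 7, 32, 119] [60, 20, -28, 118, -9, 29, 139]
disp 1 30 [5, 30, -51, 118, 74, 47, -15] [12, 18, -61, 118, 57, 50, -4] [4, 28, -62, 127, 74, 53, -28] [7, 12, -62, 124, 53, 49, -9]
blk [43, 11, -6, 116, -35, 35, 161] [57, 26, -30, 115, -19, 19, 147] [92, 30, -61, 124, 13, 19, 126]
disp 1 45 [-18, 27, -31, 128, 97, 48, -47] [-8, 18, -51, 130, 81, 55, -37] [-15, 30, -51, 135, 92, 64, -55] [-6, 16, -62, 132, 76, 60, -40]
blk [20, 14, 32, 130, -82, 45, -146] [-9, 43, 64, 127, 255, 68, -141] [94, 31, -50, 132, -79, 15, -133]
disp -1 20 [-5, 26, -33, 111, 45, 41, -166] [-62, 13, 33, 111, 9, 43, -136] [-68, 17, 33, 123, 12, 29, -147] [-72, 6, 32, 120, 18, 43, -152]
blk [45, 15, -17, 106, -11, 44, -46] [41, 25, -17, 108, -8, 32, -48] [50, 18, -16, 119, -17, 30, -33]
disp -1 30 [-71, 26, 44, 121, 9, 18, -142] [-80, 10, 43, 121, 27, 34, -158] [4, 28, -62, 127, 74, 53, 152] [-90, 5, 43, 127, 36, 39, -174]
blk [53, 
[... 563 characters left out ...]
 12, -4, 107, -30, 43, -117] [44, 4, -4, 105, -28, 53, -117]
lev -60 [34, 11, 1, 107, -31, 43, -145] [39, 4, 1, 105, -28, 54, -146]
lev -30 [29, 11, 7, 108, -33, 44, -174] [-19, 6, 64, 107, -35, 57, -170]
lev 0 [44, 12, -10, 107, -28, 42, 152] [43, 4, -3, 105, -28, 53, 153]
lev 30 [47, 12, -14, 107, -26, 42, 121] [49, 4, -10, 105, -27, 53, 123]
lev 60 [51, 12, -18, 107, -25, 42, 89] [53, 5, -14, 105, -27, 53, 92]
lev 90 [55, 13, -24, 107, -23, 41, 58] [57, 5, -18, 105, -26, 53, 62]
lev 120 [57, 13, -26, 107, -22, 41, 27] [61, 5, -22, 105, -26, 53, 31]
lev 150 [55, 13, -23, 107, -23, 41, -2] [59, 5, -21, 105, -26, 53, 2]
lev 180 [51, 12, -19, 107, -25, 42, -31] [56, 5, -17, 105, -26, 53, -28]
```

Run:
```python
from h import *
o=rpy(8,30,1,180); p=np.array([.47,-.25,.27])
robot.move_to(p.tolist(),o.tolist())
T=toolT(); im=save('wrist','w_blk.png'); np.save('T_blk.npy',T)
for l in ['seat','lever_grip','bolt']: print(l,[(np.round(r['rect']).tolist(),round(r['p'],2)) for r in recognise(l,'wrist')][:3])
print(robot.current_joint_positions(),robot.current_time_s())
o=rpy(-10,30,1);z=zax(o); g=np.array([.545,.21,.05])
robot.move_to([.42,.1,.30],rpy(0,20,1).tolist())
robot.move_to((g-z*.1).tolist(),o.tolist())
T=toolT(); im=save('wrist','w_dsp.png'); np.save('T_dsp.npy',T)
print(robot.current_joint_positions(),robot.current_time_s())
```

```text
seat [([334.0, 184.0, 73.0, 89.0], 0.91), ([128.0, 124.0, 127.0, 125.0], 0.57), ([110.0, 315.0, 130.0, 65.0], 0.56)]
lever_grip [([342.0, 206.0, 33.0, 45.0], 0.75)]
bolt [([340.0, 199.0, 40.0, 58.0], 0.59), ([471.0, 290.0, 105.0, 93.0], 0.25)]
[ 58.10512042   0.63318427 -16.56019247 107.70162538 -27.6076317
  54.48549107 -27.69242843] 2.9917
[  7.23034721  15.96458433 -55.39960419 117.96026931  54.51385468
  48.12112397  -1.6290044 ] 5.9333
```

View pics/w_blk.png

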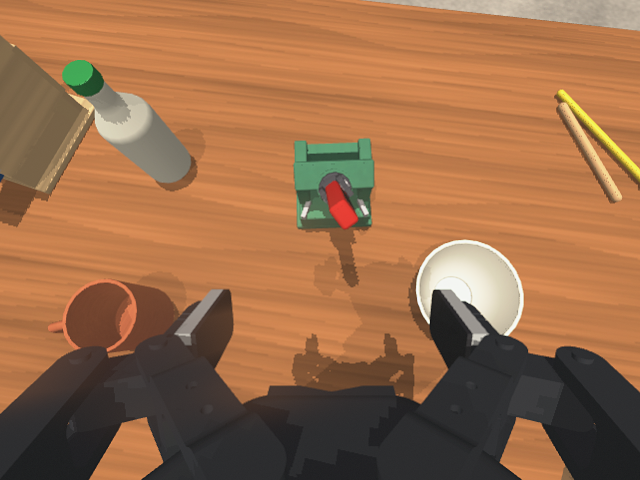

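View pics/w_dsp.png

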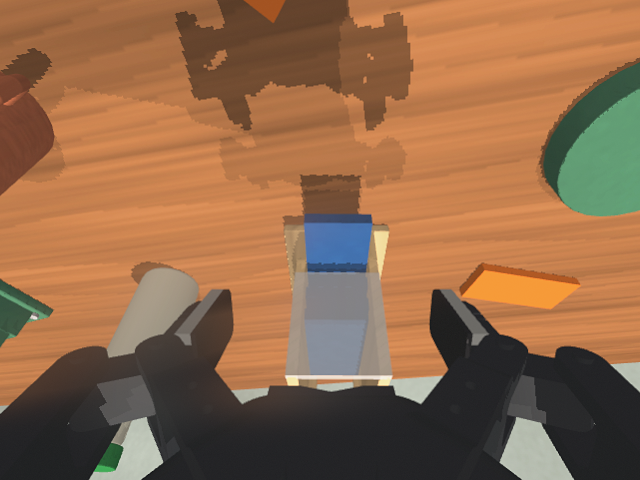

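Run:
```python
from h import *
a=cv2.imread('pics/w_blk.png')[130:240,285:385]; b=cv2.imread('pics/w_dsp.png')[205:390,280:400]
a=cv2.resize(a,None,fx=4,fy=4,interpolation=cv2.INTER_CUBIC); b=cv2.resize(b,None,fx=3,fy=3,interpolation=cv2.INTER_CUBIC)
c=np.zeros((555,760,3),np.uint8); c[:440,:400]=a; c[:,400:]=b; cv2.imwrite('pics/zoom.png',c)
T=np.load('T_dsp.npy')
for n,uv,z in [('sfl',(305,222),.055),('sfr',(371,222),.055),('sbl',(307,264),.055),('sbr',(367,264),.055),('gtl',(286,378),.145),('gtr',(392,378),.145),('gbl',(295,272),.06),('gbr',(380,272),.06)]: print(n,onz('wrist',uv,z,T).round(4))
```

```text
sfl [0.5243 0.1935 0.055 ]
sfr [0.5328 0.2411 0.055 ]
sbl [0.5712 0.1841 0.055 ]
sbr [0.5801 0.2334 0.055 ]
gtl [0.5798 0.1724 0.145 ]
gtr [0.5923 0.2421 0.145 ]
gbl [0.5738 0.1735 0.06  ]
gbr [0.5863 0.2433 0.06  ]
```

View pics/zoom.png

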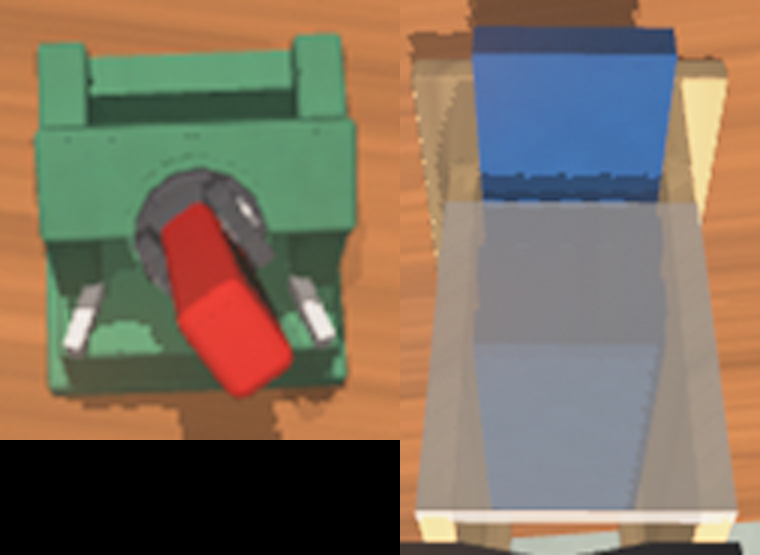

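Run:
```python
from h import *
T=np.load('T_blk.npy')
P={}
for n,uv,z in [('bedFL',(50,360),.045),('bedFR',(345,352),.045),('botFL',(52,392),.0),('botFR',(343,385),.0),('wBL',(40,45),.1),('wBR',(345,38),.1),('wBLi',(85,45),.1),('wBRi',(293,38),.1),('stopL',(90,58),.1),('stopR',(292,52),.1),('brBL',(38,125),.1),('brBR',(355,120),.1),('brFL',(46,240),.1),('brFR',(355,232),.1),('tip',(236,336),.208),('ring',(200,225),.12)]:
    P[n]=onz('wrist',(285+uv[0]/4,130+uv[1]/4),z,T); print(n,P[n].round(4))
for a,b in [('bedFL','bedFR'),('botFL','botFR'),('wBL','wBR'),('wBLi','wBRi')]:
    d=P[a]-P[b]; print(a,np.hypot(*d[:2]).round(4), 'yaw',np.degrees(np.arctan2(-d[0],d[1])).round(1))
```

```text
bedFL [ 0.5683 -0.1971  0.045 ]
bedFR [ 0.5832 -0.2865  0.045 ]
botFL [ 0.5705 -0.193   0.    ]
botFR [ 0.5864 -0.2908  0.    ]
wBL [ 0.643  -0.1875  0.1   ]
wBR [ 0.6569 -0.2721  0.1   ]
wBLi [ 0.6448 -0.2     0.1   ]
wBRi [ 0.6549 -0.2576  0.1   ]
stopL [ 0.6409 -0.202   0.1   ]
stopR [ 0.6505 -0.2578  0.1   ]
brBL [ 0.6186 -0.191   0.1   ]
brBR [ 0.6321 -0.2775  0.1   ]
brFL [ 0.5854 -0.1987  0.1   ]
brFR [ 0.599 -0.281  0.1  ]
tip [ 0.5292 -0.2533  0.208 ]
ring [ 0.5868 -0.2401  0.12  ]
bedFL 0.0906 yaw 9.5
botFL 0.0991 yaw 9.3
wBL 0.0857 yaw 9.3
wBLi 0.0585 yaw 10.0
```

```bash
cat >> h.py <<'E'
YD=-10.2; dD=np.array([np.cos(np.radians(YD)),np.sin(np.radians(YD)),0]); SF=np.array([.5286,.2173,.05]) # shim front mid
YB=9.4; dB=np.array([np.cos(np.radians(YB)),np.sin(np.radians(YB)),0]); yB=np.array([-dB[1],dB[0],0]); SEAT=np.array([.5797,-.2411,.05])
def st(m=''):
    print(m,'t',round(robot.current_time_s(),2),'p',np.round(robot.current_tool_pos(),4),'F',np.round(robot.current_contact_force(),1),'M',np.round(robot.current_torque(),2),'gap',round(robot.current_finger_gap(),3),'gf',round(robot.current_gripper_force(),1))
E
python3 - <<'E'
from h import *
o=rpy(YD,30,1);z=zax(o);g=SF+dD*.018
robot.move_to((g-z*.09).tolist(),o.tolist()); st()
r=robot.line_to(g.tolist(),velocity=.1,f_stop=8); st(f'at {r}')
if not r:
    fingers.gripper_to(0.0,40); st('grip')
    if robot.current_finger_gap()>.3:
        r=robot.line_to((g-dD*.03).tolist(),velocity=.06,f_stop=30); st(f'pull {r}')
        save('wrist','pull.png')
E
```

```text
t 6.18 p [0.5023 0.2212 0.128 ] F [0.2 0.  0.1] M [0.07 0.49 0.  ] gap 0.999 gf 0.0
at False t 7.23 p [0.5464 0.2147 0.0506] F [ 0.   0.4 -0.1] M [ 0.12  0.49 -0.03] gap 0.998 gf 0.0
grip t 8.0 p [0.5468 0.2143 0.0504] F [ 0.4 -0.3  3.5] M [0.08 0.09 0.02] gap 0.001 gf 1.5
```

Run:
```python
from h import *
im=save('wrist','g1.png'); T=toolT()
print(proj('wrist',SF,T),proj('wrist',SF+dD*.052,T))
```

```text
(np.float64(329.84483244667234), np.float64(263.6188428475968)) (np.float64(330.0799172434239), np.float64(322.8061687768991))
```

View pics/g1.png

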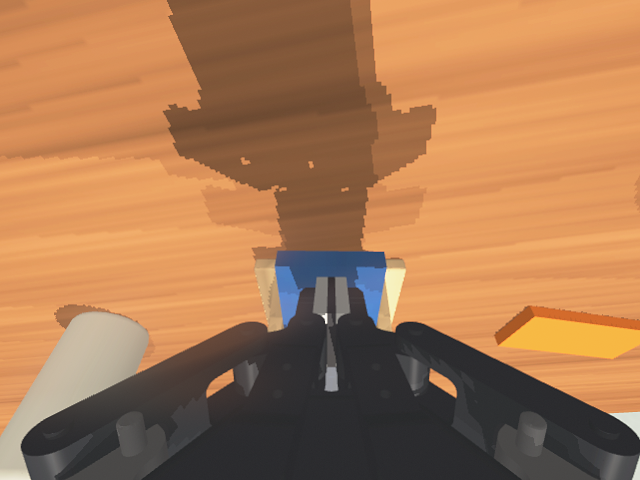

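Run:
```python
from h import *
T=toolT();z=T[:3,2];p=T[:3,3]
print(robot.tip_reach, proj('wrist',p,T),proj('wrist',p+.017*z,T),proj('wrist',p+.004*z,T),onz('wrist',(333,278),.055,T), p+.017*z)
T2=np.load('T_dsp.npy'); print([proj('wrist',T2[:3,3]+T2[:3,2]*s+T2[:3,1]*.0425,T2) for s in(-.013,0,.004,.017)])
st()
```

```text
0.017 (np.float64(330.46656205207734), np.float64(288.33584449104063)) (np.float64(330.50277227895083), np.float64(275.2004505841279)) (np.float64(330.4757215738109), np.float64(285.01308419374453)) [0.53287031 0.21797172 0.055     ] [0.55518112 0.2127878  0.03566088]
[(np.float64(424.1836730054274), np.float64(300.25230066609765)), (np.float64(417.013099854758), np.float64(288.28601606954584)), (np.float64(415.0232082400037), np.float64(284.9654230716233)), (np.float64(409.1462704942572), np.float64(275.15877004372294))]
 t 8.05 p [0.5468 0.2143 0.0504] F [0.7 0.3 2.8] M [0.05 0.04 0.  ] gap 0.004 gf 1.5
```

Run:
```python
from h import *
T=toolT(); yD=np.array([-dD[1],dD[0],0])
for nm,TT in (('now',T),('first',np.load('T_dsp.npy'))):
  for z in(.055,.045,.04,.03):
    print(nm,z,[np.round(proj('wrist',SF*[1,1,0]+[0,0,z]+yD*s,TT),1).tolist() for s in(-.025,.025)])
  im=cv2.imread('pics/g1.png' if nm=='now' else 'pics/w_dsp.png'); h=cv2.cvtColor(im,cv2.COLOR_BGR2HSV)
  m=((h[...,0]>98)&(h[...,0]<120)&(h[...,1]>120)).astype(np.uint8)
  for r in range(208,335,6):
    x=np.flatnonzero(m[r,270:420]); print(r,(x[0]+270,x[-1]+270) if len(x) else None,end=' ')
  print()
```

```text
now 0.055 [[273.2, 272.4], [386.5, 272.3]]
now 0.045 [[275.8, 255.3], [383.9, 255.2]]
now 0.04 [[277.0, 247.4], [382.7, 247.3]]
now 0.03 [[279.3, 232.5], [380.5, 232.4]]
208 None 214 None 220 None 226 None 232 None 238 None 244 None 250 None 256 (np.int64(304), np.int64(383)) 262 (np.int64(295), np.int64(384)) 268 (np.int64(276), np.int64(385)) 274 (np.int64(277), np.int64(384)) 280 (np.int64(278), np.int64(383)) 286 (np.int64(278), np.int64(382)) 292 (np.int64(279), np.int64(381)) 298 (np.int64(280), np.int64(380)) 304 (np.int64(281), np.int64(379)) 310 (np.int64(282), np.int64(378)) 316 (np.int64(283), np.int64(377)) 322 (np.int64(284), np.int64(375)) 328 None 334 None 
first 0.055 [[303.8, 222.0], [372.2, 222.1]]
first 0.045 [[304.6, 213.0], [371.0, 213.0]]
first 0.04 [[305.0, 208.6], [370.5, 208.7]]
first 0.03 [[305.7, 200.3], [369.4, 200.3]]
208 None 214 None 220 (np.int64(369), np.int64(370)) 226 (np.int64(305), np.int64(371)) 232 (np.int64(305), np.int64(370)) 238 (np.int64(306), np.int64(369)) 244 (np.int64(306), np.int64(368)) 250 (np.int64(307), np.int64(367)) 256 (np.int64(307), np.int64(367)) 262 (np.int64(308), np.int64(366)) 268 (np.int64(308), np.int64(365)) 274 None 280 None 286 None 292 None 298 None 304 None 310 None 316 None 322 None 328 None 334 None
```

Run:
```python
from h import *
T=toolT(); p,x,y,z=T[:3,3],T[:3,0],T[:3,1],T[:3,2]
for s in(-.01,0,.017): print(s,[np.round(proj('wrist',p+s*z+.011*k*x,T),0).tolist() for k in(-1,0,1)])
o=rpy(YD,30,1)
robot.line_to((p-z*.05).tolist(),velocity=.12); st('up')
fingers.gripper_to(1.0,40)
T=toolT(); im=save('wrist','g2.png')
h=cv2.cvtColor(im,cv2.COLOR_RGB2HSV);m=((h[...,0]>98)&(h[...,0]<120)&(h[...,1]>120))
for r in range(220,320,5):
    c=np.flatnonzero(m[r,240:430]); print(r,(c[0]+240,c[-1]+240) if len(c) else None,end=' ')
yD=np.array([-dD[1],dD[0],0]); print([[np.round(proj('wrist',SF*[1,1,0]+[0,0,zz]+yD*s,T),1).tolist() for s in(-.025,.025)] for zz in(.045,.055)])
g=SF+dD*.020-[0,0,.011]
r=robot.line_to(g.tolist(),o.tolist(),velocity=.1,f_stop=8); st(f'at {r}')
T=toolT(); save('wrist','g3.png'); p,x,y,z=T[:3,3],T[:3,0],T[:3,1],T[:3,2]
print([np.round(proj('wrist',p+.004*z+.011*k*x+.0425*y,T),0).tolist() for k in(-1,0,1)])
```

```text
-0.01 [[330.0, 319.0], [330.0, 297.0], [330.0, 275.0]]
0 [[330.0, 309.0], [330.0, 288.0], [330.0, 267.0]]
0.017 [[331.0, 294.0], [331.0, 275.0], [330.0, 256.0]]
up t 8.62 p [0.5218 0.2179 0.0929] F [-0.1 -0.4 -0.4] M [ 0.07  0.53 -0.  ] gap 0.001 gf 0.0
220 None 225 None 230 None 235 (np.int64(346), np.int64(371)) 240 (np.int64(337), np.int64(372)) 245 (np.int64(294), np.int64(372)) 250 (np.int64(290), np.int64(371)) 255 (np.int64(291), np.int64(370)) 260 (np.int64(291), np.int64(370)) 265 (np.int64(292), np.int64(369)) 270 (np.int64(292), np.int64(368)) 275 (np.int64(293), np.int64(367)) 280 (np.int64(294), np.int64(367)) 285 (np.int64(294), np.int64(366)) 290 None 295 None 300 None 305 None 310 None 315 None [[[288.9, 228.8], [371.2, 228.8]], [[287.4, 240.7], [372.6, 240.6]]]
at False t 10.21 p [0.5483 0.2143 0.0393] F [-0.2  1.   0.6] M [0.11 0.51 0.01] gap 1.001 gf 0.0
[[414.0, 305.0], [415.0, 285.0], [417.0, 264.0]]
```

View pics/g3.png

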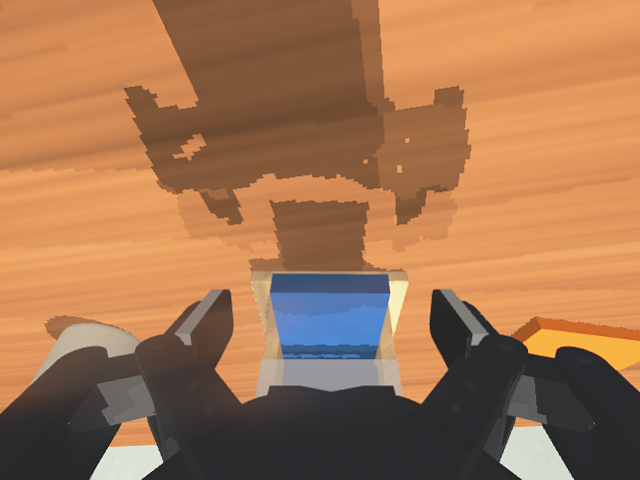

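```bash
cat >> h.py <<'E'
GO=.031 # real grasp point lies this far behind TCP at 50 mm opening (seen: tips shorter than stated)
E
python3 - <<'E'
from h import *
o=rpy(YD,30,1); z=zax(o)
g=SF+dD*.018+GO*z
r=robot.line_to(g.tolist(),o.tolist(),velocity=.08,f_stop=8); st(f'at {r}')
if not r:
    fingers.gripper_to(0.35,40); st('grip'); save('wrist','g4.png')
E
```

```text
at False t 10.67 p [0.5615 0.2112 0.023 ] F [-1.1 -0.1 -0.2] M [0.09 0.49 0.01] gap 0.998 gf 0.0
grip t 11.08 p [0.5615 0.2117 0.0237] F [-2.4 -0.7  4.1] M [-0.08  0.6  -0.13] gap 0.578 gf 41.8
```

Run:
```python
from h import *
o=rpy(YD,30,1); p=np.array(robot.current_tool_pos())
p=p+[0,0,.0005]
r=robot.line_to((p-dD*.02).tolist(),o.tolist(),velocity=.06,f_stop=30); st(f'pull {r}')
if not r:
    r=robot.line_to((p-dD*.098).tolist(),o.tolist(),velocity=.1,f_stop=30); st(f'pull {r}')
    save('wrist','g5.png'); save('top','t5.png')
a=cv2.imread('pics/g5.png');b=cv2.imread('pics/g4.png')
cv2.imwrite('pics/g45.png',np.hstack([a[150:450,120:520],b[150:450,120:520]]))
```

```text
pull False t 11.62 p [0.5405 0.2159 0.0238] F [-1.2  0.3  0.5] M [0.15 0.78 0.02] gap 0.581 gf 42.3
pull False t 12.55 p [0.4658 0.2288 0.0244] F [-0.  -0.  -0.9] M [0.06 0.53 0.  ] gap 0.576 gf 42.2
```

View pics/g45.png

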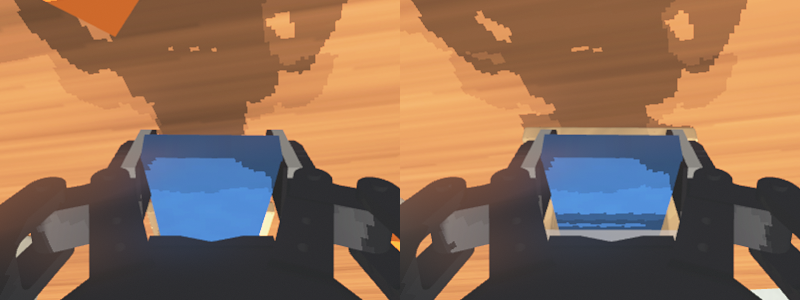

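Run:
```python
from h import *
def ik(p,o):
    j=robot.inverse_kinematics(list(p),list(o)); return None if j is None else np.round(j).astype(int).tolist()
print(np.round(robot.current_joint_positions()).tolist())
def tb(x,z,y=0): return SEAT*[1,1,0]+dB*x+yB*y+[0,0,z]
print('lift',ik([.4658,.2288,.15],rpy(YD,30,1)))
for q,y in (([.43,.12,.17],-5),([.43,.0,.17],0),([.43,-.12,.17],5)): print(q,ik(q,rpy(y,30,1)))
for a in (25,30,35):
  o=rpy(YB,a,1); print(a,[ik(tb(x,zz),o) for x,zz in((-.12,.09),(-.12,.026),(-.10,.026),(-.06,.026),(-.0266,.026))])
```

```text
[-6.0, 27.0, -47.0, 126.0, 76.0, 46.0, -29.0]
lift [5, 12, -56, 119, 50, 49, -1]
[0.43, 0.12, 0.17] [23, -11, -48, 130, 13, 32, 49]
[0.43, 0.0, 0.17] [-10, -14, 5, 135, 8, 29, 79]
[0.43, -0.12, 0.17] [-26, -16, 44, 133, -2, 31, 116]
25 [[-11, 24, 65, 121, -60, 52, -171], [14, 23, 32, 123, -60, 37, -168], [91, 44, -71, 119, 50, 32, 93], [81, 40, -62, 115, 41, 29, 98], [80, 47, -68, 111, 53, 35, 87]]
30 [[-1, 19, 54, 124, -63, 47, -166], [43, 21, 1, 125, -59, 28, -165], [41, 22, 1, 123, -59, 27, -167], [88, 46, -69, 118, 54, 26, 89], [83, 46, -67, 115, 54, 27, 87]]
35 [[46, 14, 1, 125, -58, 35, -166], [72, 25, -30, 127, -57, 20, -161], [70, 26, -30, 125, -56, 18, -164], [88, 41, -62, 121, 41, 14, 102], [83, 43, -62, 118, 48, 16, 94]]
```

```bash
cat >> h.py <<'E'
def tb(x,z,y=0): return SEAT*[1,1,0]+dB*x+yB*y+[0,0,z]
E
python3 - <<'E'
from h import *
robot.line_to([.4658,.2288,.125],velocity=.2)
for y,yaw in ((.16,-7),(.09,-4),(.02,-1),(-.05,2),(-.12,5),(-.19,7.5)):
    p=[.47,y,.125];o=rpy(yaw,30,1).tolist();j0=np.array(robot.current_joint_positions())
    j=robot.inverse_kinematics(p,o)
    if j is None or np.abs(np.array(j)-j0).max()>70: print('bad',y,j0.round(),j);break
    robot.move_j(list(j)); print(y,np.round(j).astype(int).tolist(),round(robot.current_time_s(),2))
st()
o=rpy(YB,30,1)
print([ (np.round(j).astype(int).tolist() if (j:=robot.inverse_kinematics(tb(x,zz).tolist(),o.tolist())) is not None else None) for x,zz in((-.12,.09),(-.12,.026),(-.10,.026),(-.06,.026),(-.0266,.026))])
E
```

```text
0.16 [18, 8, -57, 127, 49, 36, 9] 13.69
0.09 [33, 0, -55, 131, 32, 25, 37] 14.23
0.02 [39, -3, -45, 134, 5, 19, 79] 14.96
-0.05 [38, -2, -29, 133, -19, 20, 117] 15.64
-0.12 [41, 1, -19, 131, -32, 25, 144] 16.17
-0.19 [47, 6, -13, 126, -37, 31, 160] 16.55
 t 16.55 p [ 0.4703 -0.1897  0.125 ] F [0.2 1.4 0.2] M [-0.03  0.61 -0.01] gap 0.578 gf 42.2
[[61, 15, -20, 122, -38, 31, 172], [77, 26, -40, 124, -23, 18, 163], [67, 25, -30, 122, -34, 19, 171], [54, 25, -20, 119, -40, 20, 173], [46, 26, -14, 116, -42, 21, 171]]
```

Run:
```python
from h import *
o=rpy(YB,30,1)
def iks(): 
    print([ (np.round(j).astype(int).tolist() if (j:=robot.inverse_kinematics(tb(x,zz).tolist(),o.tolist())) is not None else None) for x,zz in((-.12,.09),(-.12,.026),(-.10,.026),(-.06,.026),(-.0266,.026))])
robot.move_j([58,11,-22,124,-35,32,165]); st(); print(np.round(robot.current_eef_rot(),1),o.round(1))
robot.move_j([70,15,-34,122,-26,32,160]); st(); print(np.round(robot.current_eef_rot(),1)); iks()
```

```text
t 16.88 p [ 0.4594 -0.202   0.0966] F [ 0.3  0.4 -1. ] M [-0.09  0.55  0.07] gap 0.572 gf 42.1
[ 177.8   28.4 -170.3] [ 180.    30.  -170.6]
 t 17.22 p [ 0.4525 -0.2174  0.0863] F [-1.4  0.4 -1.5] M [-0.11  0.55  0.01] gap 0.578 gf 42.1
[ 177.4   27.  -169.2]
[[74, 17, -35, 121, -29, 29, 165], [74, 25, -36, 124, -29, 19, 169], [71, 26, -35, 122, -28, 18, 165], [64, 28, -33, 119, -23, 18, 158], [59, 29, -31, 116, -20, 18, 152]]
```

Run:
```python
from h import *
o=rpy(YB,30,1).tolist()
robot.move_to(tb(-.12,.09).tolist(),o)
robot.line_to(tb(-.12,.0255).tolist(),o,velocity=.12); st(); print(np.round(robot.current_eef_rot(),2),np.round(o,2))
save('wrist','b1.png'); save('scene','s1.png')
a=cv2.imread('pics/b1.png')[180:420,160:480];b=cv2.imread('pics/s1.png')[215:345,150:290]
cv2.imwrite('pics/b1c.png',np.hstack([a,cv2.resize(b,(431,400),interpolation=cv2.INTER_CUBIC)[:240] if 0 else cv2.resize(b,(258,240),interpolation=cv2.INTER_CUBIC)]))
```

```text
t 18.2 p [ 0.4619 -0.2601  0.0259] F [-0.3  0.5 -0.6] M [-0.12  0.6   0.  ] gap 0.575 gf 42.2
[-179.98   30.02 -170.52] [ 180.    30.  -170.6]
```

View pics/b1c.png

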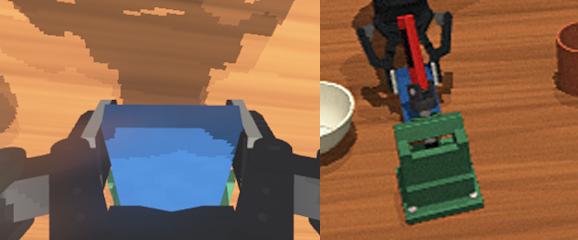

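Run:
```python
from h import *
o=rpy(YB,30,1).tolist()
z=.0255
r=robot.line_to(tb(-.05,z).tolist(),o,velocity=.08,f_stop=8); st(f'in {r}')
if not r:
    r=robot.line_to(tb(-.012,z).tolist(),o,velocity=.03,f_stop=15); st(f'home {r}')
d=np.array(robot.current_tool_pos())-SEAT; print('x',d@dB,'y',d@yB)
```

```text
in False t 19.32 p [ 0.5298 -0.2494  0.0253] F [-0.8 -0.2  0.4] M [-0.06  0.56 -0.06] gap 0.576 gf 42.2
home True t 20.23 p [ 0.5546 -0.2458  0.0232] F [-1.4  0.5  2.9] M [-0.05  0.21  0.07] gap 0.582 gf 42.1
x -0.025544723219987756 y -0.00048511312016252166
```

Run:
```python
from h import *
o=rpy(YB,30,1).tolist()
p=np.array(robot.current_tool_pos())
r=robot.line_to((p+dB*.008).tolist(),o,velocity=.02,f_stop=22); st(f'push {r}')
d=np.array(robot.current_tool_pos())-SEAT; print('x',d@dB)
T=toolT(); im=save('wrist','b2.png')
def edge(im,T,cols=(320,330,340)):
    h=cv2.cvtColor(im,cv2.COLOR_RGB2HSV);m=((h[...,0]>98)&(h[...,0]<125)&(h[...,1]>100)); v=h[...,2]
    for c in cols: print(c,[int(a) for a in v[270:320:2,c]])
edge(im,T,(330,)); edge(cv2.imread('pics/b1.png')[:,:,::-1].copy(),T,(330,))
```

```text
push True t 20.56 p [ 0.5549 -0.2459  0.0222] F [-3.1  0.1  5.7] M [0.21 0.15 0.2 ] gap 0.574 gf 42.2
x -0.025243688937894585
330 [140, 140, 140, 140, 140, 139, 132, 124, 122, 122, 123, 123, 123, 123, 124, 124, 124, 120, 199, 196, 196, 196, 198, 200, 200]
330 [130, 127, 127, 133, 140, 139, 140, 116, 125, 124, 125, 125, 125, 126, 126, 127, 128, 127, 125, 183, 197, 197, 198, 199, 199]
```

Run:
```python
from h import *
o=rpy(YB,30,1).tolist(); z=zax(o)
fingers.gripper_to(0.95,40); st('open')
p=np.array(robot.current_tool_pos())
robot.line_to((p-z*.04-dB*.01).tolist(),o,velocity=.12)
robot.line_to((p-z*.12-dB*.04).tolist(),o,velocity=.2); st('back')
T=toolT(); np.save('T_b3.npy',T); im=save('wrist','b3.png'); save('top','t3.png')
h=cv2.cvtColor(im,cv2.COLOR_RGB2HSV);m=((h[...,0]>98)&(h[...,0]<125)&(h[...,1]>100)).astype(np.uint8)
print('bbox',cv2.boundingRect(m[150:420,200:460]))
for zz in(.045,.055): print(zz,[np.round(proj('wrist',tb(-.06,zz,s),T),1).tolist() for s in(-.025,.025)], 'x-.002', np.round(proj('wrist',tb(-.004,zz),T),1))
for c in (310,320,330,340): print(c,[int(v) for v in h[170:300:3,c,2]])
for r in range(200,300,6):
    x=np.flatnonzero(m[r,200:460]); print(r,(x[0]+200,x[-1]+200) if len(x) else None,end=' ')
```

```text
open t 21.02 p [ 0.554  -0.2456  0.0211] F [ 0.6  0.3 -0.6] M [-0.1   0.46  0.03] gap 0.948 gf 0.0
back t 22.2 p [ 0.4557 -0.2614  0.1246] F [ 0.7 -0.3  0.8] M [-0.   0.5 -0. ] gap 0.95 gf 0.0
bbox (98, 106, 64, 86)
0.045 [[298.8, 254.8], [361.3, 254.8]] x-.002 [330.1 295. ]
0.055 [[297.9, 264.4], [362.1, 264.4]] x-.002 [330.1 304.3]
310 [169, 164, 189, 189, 204, 207, 211, 216, 213, 217, 135, 143, 145, 141, 143, 140, 139, 138, 139, 128, 116, 120, 122, 118, 121, 118, 114, 115, 119, 103, 102, 97, 120, 120, 120, 119, 120, 118, 118, 137, 154, 166, 134, 109]
320 [172, 164, 168, 186, 192, 207, 210, 213, 214, 215, 207, 209, 218, 135, 182, 139, 139, 138, 136, 129, 112, 112, 120, 115, 118, 116, 112, 113, 116, 103, 102, 101, 120, 120, 120, 118, 118, 118, 118, 119, 118, 116, 117, 116]
330 [174, 168, 169, 194, 186, 206, 207, 209, 216, 214, 212, 204, 213, 212, 211, 180, 136, 137, 134, 132, 111, 109, 117, 115, 115, 116, 112, 111, 114, 103, 101, 95, 183, 180, 182, 182, 180, 151, 150, 114, 117, 119, 120, 119]
340 [178, 171, 165, 192, 186, 193, 208, 209, 212, 213, 214, 204, 210, 215, 211, 160, 138, 135, 135, 123, 112, 107, 110, 115, 111, 113, 114, 107, 114, 102, 101, 99, 180, 180, 180, 179, 178, 180, 177, 174, 173, 173, 131, 118]
200 None 206 None 212 None 218 None 224 None 230 None 236 None 242 None 248 None 254 None 260 (np.int64(300), np.int64(360)) 266 (np.int64(298), np.int64(361)) 272 (np.int64(299), np.int64(361)) 278 (np.int64(299), np.int64(360)) 284 (np.int64(300), np.int64(359)) 290 (np.int64(301), np.int64(359)) 296 (np.int64(302), np.int64(358))
```

```bash
cat >> h.py <<'E'
nB=-.5*dB+np.array([0,0,.866])
def lever(xb,yb,q,phi,l=.096):
    bp=tb(xb,.055,yb); rem=3.2-q
    ly=Ro.from_rotvec(nB*rem).apply(yB); lx=np.cross(ly,nB)
    P=bp+nB*(.086+.0026*rem); lz=np.cos(phi)*nB+np.sin(phi)*ly; l2=np.cos(phi)*ly-np.sin(phi)*nB
    return P,lx,l2,lz,np.array([P+l*lz+a*lx*.007+b*l2*.01 for a,b in((1,1),(1,-1),(-1,-1),(-1,1))])
E
python3 - <<'E'
from h import *
from scipy.optimize import least_squares
T=np.load('T_blk.npy'); T3=np.load('T_b3.npy')
C=np.array([(330,208.75),(340.5,200),(358.25,217.5),(345,229.25)])
best=None
for k in range(4):
    C2=np.roll(C,k,0)
    for cc in(C2,C2[::-1]):
        f=lambda v:np.r_[(np.array([proj('wrist',c,T) for c in lever(*v)[4]])-cc).ravel(),(v[1])*300,(v[3]-.05)*20]
        s=least_squares(f,[.043,0,1.,.05],bounds=([0,-.006,.3,-.01],[.08,.006,1.6,.12]))
        if best is None or s.cost<best.cost: best=s; 
print(best.x.round(4),best.cost,best.fun.round(1)); v=best.x; np.save('v.npy',v)
a=cv2.imread('pics/w_blk.png');b=cv2.imread('pics/b3.png');S=4
def draw(im,T,r0,r1,c0,c1):
    h=cv2.cvtColor(im,cv2.COLOR_BGR2HSV);m=(((h[...,0]<6)|(h[...,0]>174))&(h[...,1]>170)).astype(np.uint8)[r0:r1,c0:c1]
    n,l,stt,_=cv2.connectedComponentsWithStats(m);i=1+stt[1:,4].argmax();print('red',stt[i]+[c0,r0,0,0,0])
    g=cv2.resize(im[r0:r1,c0:c1],None,fx=S,fy=S,interpolation=cv2.INTER_CUBIC)
    pr=lambda P:tuple(int(q) for q in (np.array(proj('wrist',P,T))-[c0,r0])*S)
    P,lx,ly,lz,K=lever(*v); print('tip corners',[np.round(proj('wrist',k,T),1).tolist() for k in K])
    for i in range(4): cv2.line(g,pr(K[i]),pr(K[i-1]),(255,255,0),1)
    cv2.line(g,pr(tb(v[0],.055,v[1])),pr(P),(0,255,255),1); cv2.line(g,pr(P),pr(P+.096*lz),(255,255,255),1)
    return g
A=draw(a,T,130,240,285,385);B=draw(b,T3,170,310,285,385)
c=np.zeros((560,800,3),np.uint8);c[:440,:400]=A;c[:,400:]=B;cv2.imwrite('pics/lev.png',c)
g=cv2.cvtColor(b,cv2.COLOR_BGR2HSV)
for col in (288,372): print(col,[int(x) for x in g[270:330:3,col,0]])
E
```

```text
Traceback (most recent call last):
  File "h.py", line 17, in proj
    c=vision.calibration(cam);M=np.array(c['mtx']);k=c['k1']
ValueError: time passes only in moves, steps and waits
```

```bash
sed -i 's/vision.calibration(cam)/CAL(cam)/' h.py
cat >> h.py <<'E'
import functools,pickle,os
@functools.lru_cache
def CAL(c):
    f=f'cal_{c}.pkl'
    if not os.path.exists(f): pickle.dump(vision.calibration(c),open(f,'wb'))
    return pickle.load(open(f,'rb'))
E
cat > lev.py <<'E'
from h import *
from scipy.optimize import least_squares
T=np.load('T_blk.npy'); T3=np.load('T_b3.npy')
C=np.array([(330,208.75),(340.5,200),(358.25,217.5),(345,229.25)])
best=None
for k in range(4):
    C2=np.roll(C,k,0)
    for cc in(C2,C2[::-1]):
        f=lambda v:np.r_[(np.array([proj('wrist',c,T) for c in lever(*v)[4]])-cc).ravel(),(v[1])*300,(v[3]-.05)*20]
        s=least_squares(f,[.043,0,1.,.05],bounds=([0,-.006,.3,-.01],[.08,.006,1.6,.12]))
        if best is None or s.cost<best.cost: best=s; 
print(best.x.round(4),best.cost,best.fun.round(1)); v=best.x; np.save('v.npy',v)
a=cv2.imread('pics/w_blk.png');b=cv2.imread('pics/b3.png');S=4
def draw(im,T,r0,r1,c0,c1):
    h=cv2.cvtColor(im,cv2.COLOR_BGR2HSV);m=(((h[...,0]<6)|(h[...,0]>174))&(h[...,1]>170)).astype(np.uint8)[r0:r1,c0:c1]
    n,l,stt,_=cv2.connectedComponentsWithStats(m);i=1+stt[1:,4].argmax();print('red',stt[i]+[c0,r0,0,0,0])
    g=cv2.resize(im[r0:r1,c0:c1],None,fx=S,fy=S,interpolation=cv2.INTER_CUBIC)
    pr=lambda P:tuple(int(q) for q in (np.array(proj('wrist',P,T))-[c0,r0])*S)
    P,lx,ly,lz,K=lever(*v); print('tip corners',[np.round(proj('wrist',k,T),1).tolist() for k in K])
    for i in range(4): cv2.line(g,pr(K[i]),pr(K[i-1]),(255,255,0),1)
    cv2.line(g,pr(tb(v[0],.055,v[1])),pr(P),(0,255,255),1); cv2.line(g,pr(P),pr(P+.096*lz),(255,255,255),1)
    return g
A=draw(a,T,130,240,285,385);B=draw(b,T3,170,310,285,385)
c=np.zeros((560,800,3),np.uint8);c[:440,:400]=A;c[:,400:]=B;cv2.imwrite('pics/lev.png',c)
g=cv2.cvtColor(b,cv2.COLOR_BGR2HSV)
for col in (288,372): print(col,[int(x) for x in g[270:330:3,col,0]])
E
python3 lev.py
```

```text
[0.0478 0.0037 0.9552 0.1194] 15.734346933832997 [-0.3  1.1 -3.2  1.3  1.9 -2.9  1.8  0.5  1.1  1.4]
red [326 181  32  49 844]
tip corners [[344.7, 230.3], [326.8, 210.0], [342.4, 197.1], [360.0, 218.0]]Traceback (most recent call last):
  File "lev.py", line 23, in <module>
    A=draw(a,T,130,240,285,385);B=draw(b,T3,170,310,285,385)
                                  ~~~~^^^^^^^^^^^^^^^^^^^^^^
  File "lev.py", line 16, in draw
    n,l,stt,_=cv2.connectedComponentsWithStats(m);i=1+stt[1:,4].argmax();print('red',stt[i]+[c0,r0,0,0,0])
                                                      ~~~~~~~~~~~~~~~~^^
ValueError: attempt to get argmax of an empty sequence
```

```bash
sed -i '/^a=cv2/,$d' lev.py; sed -i 's/(v\[1\])\*300,(v\[3\]-.05)\*20/(v[0]-.045)*1000,v[1]*1500,(v[3]-.06)*40/; s/.006,.3,-.01/.006,.3,-.01/' lev.py
cat >> h.py <<'E'
def tcp_lever(v,q,spin_end=270,out=.1387,off=.005,ret=0.):
    """pose of TCP on the bolt axis for bolt angle q; out: axial distance of TCP from bolt_point at rem=0 + 2.6mm/rad"""
    rem=3.2-q; ly=Ro.from_rotvec(nB*rem).apply(yB)
    p=tb(v[0],.055,v[1])+nB*(out+.0026*rem+ret)+off*ly
    return p.tolist(), rpy(YB,30,1,spin_end-np.degrees(rem)).tolist()
E
cat > go.py <<'E'
import lev
from h import *
v=lev.v
o=.086+.075-.028
p,r=tcp_lever(v,v[2],out=o,ret=.1); st()
robot.move_to(tb(-.16,.2).tolist(),rpy(YB,30,1,60).tolist()); print(np.round(robot.current_joint_positions()))
robot.move_to(p,r); print(np.round(robot.current_joint_positions())); st()
T=toolT(); np.save('T_l.npy',T); im=save('wrist','l1.png')
h=cv2.cvtColor(im,cv2.COLOR_RGB2HSV);m=(((h[...,0]<5)|(h[...,0]>175))&(h[...,1]>170)).astype(np.uint8)
n,l,s,c=cv2.connectedComponentsWithStats(m)
for i in range(1,n):
    if s[i,4]>150: print('red',s[i],c[i].round(1))
P,lx,ly,lz,K=lever(*v); print([np.round(proj('wrist',k,T),0).tolist() for k in K],np.round(proj('wrist',P,T)))
E
python3 go.py
```

```text
[4.420e-02 7.000e-04 9.597e-01 7.010e-02] 17.839132923992324 [-0.   1.3 -3.2  0.8  2.1 -3.4  2.3  0.6 -0.8  1.1  0.4]
 t 22.3 p [ 0.4558 -0.2606  0.124 ] F [ 0.1  0.1 -0.4] M [-0.07  0.51 -0.03] gap 0.951 gf 0.0
[ 69.   3. -21. 116. -33.  49. 107.]
[ 60.   5. -21. 105. -25.  52.   9.]
 t 24.77 p [ 0.5023 -0.2562  0.2594] F [-0.4 -0.5 -0.3] M [-0.15  0.51  0.03] gap 0.951 gf 0.0
red [ 320  209   22   62 1156] [330.8 241.4]
[[320.0, 271.0], [320.0, 242.0], [342.0, 242.0], [342.0, 271.0]] [331. 216.]
```

```bash
cat > go2.py <<'E'
from h import *
v=np.array([.0442,.0007,.9597,.07]); o=.086+.075-.028
p,r=tcp_lever(v,v[2],out=o)
s=robot.line_to(p,r,velocity=.12,f_stop=8); st(f'at {s}')
if not s:
    fingers.gripper_to(0.05,50); st('grip'); save('wrist','l2.png')
    if robot.current_finger_gap()>.1:
        for q in (1.2,1.6):
            p,r=tcp_lever(v,q,out=o); robot.line_to(p,r,velocity=.05); st(f'q {q}')
E
python3 go2.py
```

```text
at False t 25.81 p [ 0.5521 -0.2487  0.174 ] F [-0.9  0.4 -0.1] M [-0.11  0.5  -0.02] gap 0.95 gf 0.0
grip t 26.43 p [ 0.5514 -0.248   0.1733] F [-3.3  0.7  3.8] M [0.26 0.94 0.16] gap 0.162 gf 49.7
q 1.2 t 26.87 p [ 0.5511 -0.2472  0.1724] F [-5.2  0.8  4.9] M [0.3  1.22 0.14] gap 0.159 gf 49.5
q 1.6 t 27.42 p [ 0.5511 -0.2456  0.1714] F [-5.6 -1.2  4.8] M [0.26 1.25 0.06] gap 0.157 gf 49.6
```

```bash
cat > go3.py <<'E'
from h import *
v=np.array([.0442,.0007,.9597,.07]); o=.086+.075-.028
ax=lambda: float(np.dot(robot.current_torque(),-nB))
for q in (2.0,2.4,2.75,3.0,3.06,3.12,3.16,3.2,3.24,3.28,3.32,3.36):
    p,r=tcp_lever(v,q,out=o); robot.line_to(p,r,velocity=.05); a=ax(); print(q,round(a,3),np.round(robot.current_contact_force(),1),round(robot.current_finger_gap(),3),round(robot.current_time_s(),1))
    if q>2.9 and abs(a)>1.2: break
print(np.round(robot.current_joint_positions()))
E
python3 go3.py
```

```text
2.0 0.141 [-5.1 -1.3  5.2] 0.161 28.0
2.4 0.128 [-5.3 -1.5  4.5] 0.16 28.5
2.75 0.11 [-4.9 -1.4  4.8] 0.157 29.0
3.0 0.122 [-6.9 -1.9  3.8] 0.162 29.4
3.06 0.118 [-5.5 -1.6  4.1] 0.157 29.7
3.12 0.161 [-6.8 -1.8  3.9] 0.154 29.9
3.16 0.108 [-6.5 -2.3  5.8] 0.162 30.2
3.2 -0.244 [-7.6 -2.3  4.5] 0.156 30.4
3.24 -0.902 [-7.7 -3.3  5.8] 0.159 30.7
3.28 -1.456 [-7.8 -1.2  5.4] 0.158 30.9
[  35.   13.   -2.  109.  -31.   40. -120.]
```

```bash
cat > go4.py <<'E'
from h import *
v=np.array([.0442,.0007,.9597,.07]); o=.086+.075-.028
p,r=tcp_lever(v,3.205,out=o); robot.line_to(p,r,velocity=.05); st('relax')
fingers.gripper_to(0.6,40); st('open')
p,r=tcp_lever(v,3.2,out=o,ret=.075); robot.line_to(p,r,velocity=.2)
fingers.gripper_to(0.0,40); st('ret')
b=tb(v[0],.055,v[1])
def tip(y,a): return (b+nB*(.086+a+.008)+yB*(y-.011)).tolist()
robot.line_to(tip(-.04,.11),r,velocity=.2); robot.line_to(tip(-.04,.073),r,velocity=.15); st('side')
def corner(f,rho=.075): return rho*np.sin(f)-.010*np.cos(f), rho*np.cos(f)+.010*np.sin(f)
for f in (-.15,.1,.3,.5,.7,.9,1.1,1.3):
    s=robot.line_to(tip(*corner(f)),r,velocity=.08,f_stop=25); print(f,s,np.round(robot.current_contact_force(),1),round(robot.current_time_s(),1))
    if s: break
save('wrist','f1.png')
E
python3 go4.py
```

```text
relax t 31.17 p [ 0.5558 -0.2409  0.1699] F [-6.1 -2.3  5.4] M [-0.47  1.59  0.24] gap 0.156 gf 49.0
open t 31.62 p [ 0.5571 -0.2386  0.17  ] F [ 0.5  0.2 -0.4] M [-0.1   0.51 -0.01] gap 0.599 gf 0.0
ret t 32.67 p [ 0.5198 -0.2451  0.2348] F [ 0.4 -0.9  0.2] M [-0.12  0.49  0.  ] gap -0.003 gf 0.0
side t 33.51 p [ 0.5491 -0.2957  0.1992] F [ 0.1 -0.6  0.1] M [-0.12  0.49  0.01] gap 0.003 gf 0.0
-0.15 False [-0.7  0.1  0. ] 33.9
0.1 False [-1.  -1.  -0.6] 34.3
0.3 False [-0.2 -1.2  0.6] 34.6
0.5 False [-1.7 -0.1  1. ] 35.0
0.7 False [ 0.5 -0.8 -0.7] 35.3
0.9 False [ 0.5 -1.4  0.3] 35.6
1.1 False [ 0.2 -0.1 -0.1] 36.0
1.3 False [-0.4 -0.9  0.1] 36.3
```

Run:
```python
from h import *
s=save('scene','f1s.png'); t=save('top','f1t.png')
a=cv2.imread('pics/f1.png'); b=cv2.resize(cv2.imread('pics/f1s.png')[190:345,130:290],(310,300),interpolation=cv2.INTER_CUBIC); c=cv2.resize(cv2.imread('pics/f1t.png')[140:270,350:490],(323,300),interpolation=cv2.INTER_CUBIC)
k=np.zeros((600,800,3),np.uint8); k[:375,:500]=cv2.resize(a,(500,375)); k[:300,500:]=b[:,:300]; k[300:,477:]=c; 
cv2.imwrite('pics/f1c.png',k)
```

```text
(no output)
```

View pics/f1c.png

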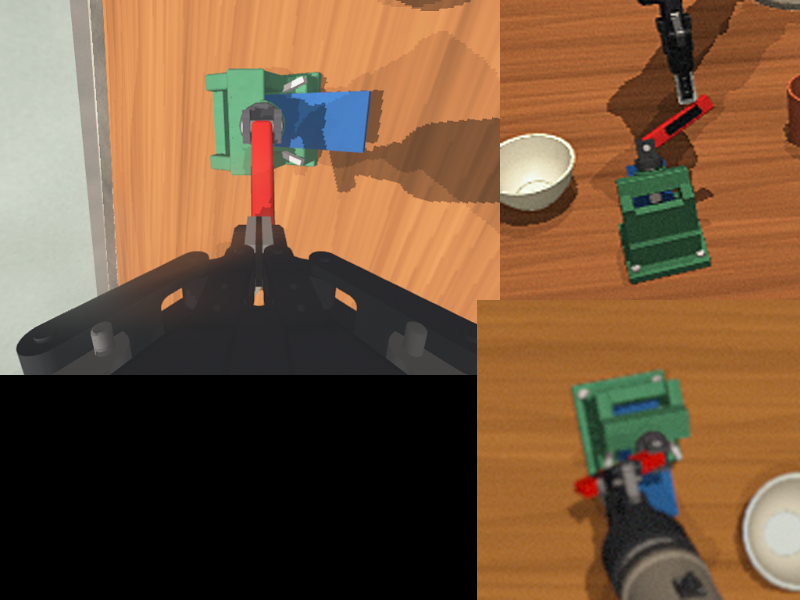

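```bash
cat > go5.py <<'E'
from h import *
v=np.array([.0442,.0007,.9597,.07]); b=tb(v[0],.055,v[1]); r=rpy(YB,30,1,270).tolist()
def tip(y,a): return (b+nB*(.086+a+.008)+yB*(y-.011)).tolist()
def corner(f,rho=.075): return rho*np.sin(f)-.010*np.cos(f), rho*np.cos(f)+.010*np.sin(f)
for f in (1.45,1.571):
    s=robot.line_to(tip(*corner(f)),r,velocity=.08,f_stop=15); print(f,s,np.round(robot.current_contact_force(),1))
    if s: break
else:
    s=robot.line_to(tip(.078,-.03),r,velocity=.03,f_stop=15)
d=np.array(robot.current_tool_pos())-b; print(s,'axial from pin',d@nB-.086,'y',d@yB); st()
E
python3 go5.py
```

```text
1.45 False [-0.6 -0.4  0.8]
1.571 False [ 0.3 -0.4  0.2]
True axial from pin 0.003598323391105593 y 0.06774248031408017
 t 37.7 p [ 0.5682 -0.1736  0.1328] F [-6.1  0.2  8.8] M [0.18 0.7  0.24] gap 0.004 gf 5.6
```

```bash
cat > go6.py <<'E'
from h import *
p=np.array(robot.current_tool_pos()); r=rpy(YB,30,1,270).tolist()
robot.line_to((p+nB*.03).tolist(),r,velocity=.1); robot.line_to((p+nB*.11).tolist(),r,velocity=.2)
T=toolT(); im=save('wrist','e1.png'); h=cv2.cvtColor(im,cv2.COLOR_RGB2HSV)
m=(((h[...,0]<5)|(h[...,0]>175))&(h[...,1]>170)).astype(np.uint8); n,l,s,c=cv2.connectedComponentsWithStats(m); i=1+s[1:,4].argmax(); print('red',s[i],c[i].round(1))
bl=((h[...,0]>98)&(h[...,0]<125)&(h[...,1]>100)).astype(np.uint8); n,l,s,c=cv2.connectedComponentsWithStats(bl); i=1+s[1:,4].argmax(); print('blue',s[i],c[i].round(1))
for f in (1.3,1.45,1.571):
    P,lx,ly,lz,K=lever(.0442,.0007,3.2,f); print(f,[np.round(proj('wrist',k,T)).tolist() for k in K],'pin',np.round(proj('wrist',P,T)), 'mid back face',np.round(proj('wrist',P+.096*lz-.01*ly,T)))
print('shim front',[np.round(proj('wrist',tb(-.06,z,y),T)).tolist() for z in(.045,.055) for y in(-.025,.025)])
robot.move_to([.42,-.12,.32],rpy(0,20,1,200).tolist()); st()
sc=save('scene','e2.png'); tp=save('top','e3.png')
for cam,I in(('scene',sc),('top',tp)):
    h=cv2.cvtColor(I,cv2.COLOR_RGB2HSV); m=(((h[...,0]<5)|(h[...,0]>175))&(h[...,1]>170)).astype(np.uint8)
    n,l,s,c=cv2.connectedComponentsWithStats(m)
    print(cam,'red',[s[k].tolist() for k in range(1,n) if s[k,4]>30])
    m=((h[...,0]>98)&(h[...,0]<120)&(h[...,1]>130)).astype(np.uint8); n,l,s,c=cv2.connectedComponentsWithStats(m); print('blue',[s[k].tolist() for k in range(1,n) if s[k,4]>30])
    for f in (1.2,1.4,1.571):
        P,lx,ly,lz,K=lever(.0442,.0007,3.2,f); print(f,'tip',np.round(proj(cam,P+.096*lz),1),'pin',np.round(proj(cam,P),1))
    print('shim front',[np.round(proj(cam,tb(-.06,.055,y)),1).tolist() for y in(-.025,.025)])
    for nme in ('squeeze_bottle_mid','mug_mid','mortar_mid','banding_disc_mid'): print(nme,[(np.round(q['rect']).tolist(),round(q['p'],2)) for q in recognise(nme,cam)][:1])
E
python3 go6.py
```

```text
red [ 324  143   19  123 2139] [333.7 202.8]
blue [ 337  112  102   60 4868] [393.6 141.1]
1.3 [[321.0, 268.0], [320.0, 271.0], [340.0, 271.0], [339.0, 268.0]] pin [330. 144.] mid back face [330. 271.]
1.45 [[322.0, 264.0], [321.0, 270.0], [339.0, 270.0], [338.0, 264.0]] pin [330. 144.] mid back face [330. 270.]
1.571 [[322.0, 259.0], [321.0, 267.0], [339.0, 267.0], [338.0, 259.0]] pin [330. 144.] mid back face [330. 267.]
shim front [[440.0, 113.0], [435.0, 172.0], [437.0, 112.0], [432.0, 173.0]]
 t 39.42 p [ 0.42   -0.1198  0.3184] F [-0.6 -0.4 -0.8] M [ 0.01  0.44 -0.03] gap 0.0 gf 0.0
scene red [[204, 253, 42, 16, 225], [0, 275, 25, 31, 602]]
blue [[476, 3, 118, 50, 2520], [144, 23, 54, 47, 1731], [203, 32, 21, 35, 614], [422, 149, 28, 21, 126], [452, 160, 40, 28, 110], [0, 165, 27, 55, 536], [433, 171, 18, 17, 37], [0, 246, 37, 28, 828], [382, 265, 20, 45, 716], [199, 291, 9, 6, 40]]
1.2 tip [239.8 244. ] pin [204.9 265.4]
1.4 tip [243.2 251.1] pin [204.9 265.4]
1.571 tip [244.9 257.7] pin [204.9 265.4]
shim front [[194.6, 274.8], [214.4, 270.9]]
squeeze_bottle_mid [([309.0, 288.0, 27.0, 66.0], 0.7)]
mug_mid [([297.0, 246.0, 39.0, 41.0], 0.89)]
mortar_mid [([143.0, 280.0, 48.0, 38.0], 0.91)]
banding_disc_mid [([467.0, 267.0, 47.0, 35.0], 0.69)]
top red [[598, 184, 36, 38, 1060], [387, 205, 43, 14, 289]]
blue [[221, 157, 24, 50, 755], [409, 183, 20, 7, 71], [413, 214, 23, 22, 399], [600, 231, 37, 38, 1094]]
1.2 tip [391.8 219.4] pin [427.9 206. ]
1.4 tip [387.7 216.3] pin [427.9 206. ]
1.571 tip [385.6 213.3] pin [427.9 206. ]
shim front [[437.0, 233.1], [416.3, 236.7]]
squeeze_bottle_mid [([319.0, 185.0, 28.0, 38.0], 0.87)]
mug_mid [([322.0, 278.0, 47.0, 31.0], 0.94)]
mortar_mid [([491.0, 241.0, 48.0, 53.0], 0.73)]
banding_disc_mid [([137.0, 234.0, 46.0, 47.0], 0.73)]
```

```bash
python3 -c "
from station import workorder
print(workorder.close_job())"
```

```text
the job is handed in; nothing more can be done
None
```

The job is handed in, at about 40 s of the 67 s allowed: the blue shim is home in the green block, the bolt is snug against its stop with the lever then folded fully closed, and the camera check showed the bottle, mug, mortar and turntable disc where they were and blue plates still in the dispenser; I did not count the plates left there.

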